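Drop a batch of inspected couplers through the slide-gate hopper

ROBOT

A 6-joint arm with a two-finger parallel gripper is mounted at the origin on the work surface. World frame = base frame: x ahead of the robot, y to its left, z up, the work surface at z = 0. Lengths are in m, angles in rad, forces in N, time in s.
With the tool pointing down it reaches from about 0.35 to 0.975 m from the base axis. Payload 4.9 kg.
Tool frame: the origin (TCP) lies midway between the tips of the shut fingers; the grasp point (between the pads) lies 19 mm behind it; z points along the fingers, y is the line along which they close (so a half turn about z gives the same grasp; the last joint's range is limited). The gripper opens to 85 mm and grips with 20 to 120 N. Pads are 22 mm wide; open, the fingers measure 114 mm over their backs; the gripper's body (76 mm by 85 mm) begins 54 mm behind the grasp point. The pads swing forward as they close: fully open they stand 13 mm farther back than shut.
Start: joints at [1.047, 0.053, 1.613, -0, 1.476, -0.119], TCP at [0.246, 0.574, 0.231] pointing down, gripper open.
Joint ranges: [-3.01, 3.01], [-1.01, 2.22], [0.06, 2.58], [-1.02, 4.17], [0.09, 2.62], [-3.14, 3.14]. Speed limits (rad/s): [2.57, 2.57, 3.14, 3.14, 3.14, 3.14].

INTERFACE

Orientations are given as a unit quaternion [w, x, y, z].
In Python, from plant import state, grab_frame, job_done, cut_out, place_of gives the robot as it stands.
- The arm moves only by the tool jog_arm, never from a script. Its argument "motion" is text: rows parted by semicolons, each of 7 numbers parted by spaces: the opening in per cent of the stroke, from 0 (shut) to 100 (fully open), then the shift along the tool's x, y, z as a fraction of full scale, then the turn, a rotation vector about the tool's x, y, z as a fraction of full scale. A call has exactly 5 rows; each row is the pose to reach, as a shift and turn from the pose commanded when the call began, along the tool's axes at that moment; what a row does not reach only later rows make up. Full scale, the value 1, is 50 cm for a shift and 1.5 rad for a turn. A row lasts 1/8 s, in which the tool goes at most 62.5 mm and 10.7 degrees, less where a joint would pass 70% of its speed; a pose out of reach is approached as far as the arm can. A call with a number of a shift or a turn outside -1 to 1 is refused whole. A call with a gripper value outside its range is refused whole. The fingers move at their own pace and stop on an object; the grip force is fixed at half the most. Time passes only in rows, so rows that repeat a pose let the fingers close, or fill a call up. It gives the time, the measured TCP pose, the force, the opening and the grip force at its end, in the units of the state.
- state(): the state, without advancing time (a new reading comes with each control period).
- grab_frame(name): name is "scene" or "top" or "wrist"; returns a dict with "color" (420x560x3 uint8, red, green, blue), "range_z" (420x560 float32, m along the optical axis (not along the pixel's ray), 0 where there is no reading), "intrinsics" (3x3 intrinsics, pixels), "world_from_camera" (4x4, takes a point from camera to world coordinates). Camera axes: x right, y up, looking along -z (the intrinsics and any distortion apply to the point x, -y, -z); pixel columns grow to the right and rows downward; lengths in m; the calibration is good to about 2 mm. A picture is of the moment at which its call begins.
- job_done(): hands the job in; it is judged then, once.
Trained networks look in the newest picture that a camera, given by its name, has taken for a name from the list of things; names that differ only in an ending like _2 or _b are one class to them, and where a whole thing is asked for, a point or a joint stands for the part that bears it (a point fixed in the world has none). Each returns a list of dicts, best first, with "p" (0 to 1); they miss things now and then, are a little off and sometimes report something else, mostly with a low value. They report only what shows in the picture. A call takes as long as a camera call. They do not tell look-alikes from the thing itself.
- cut_out(camera, thing): "pixels" (420x560 bool, what is visible of it).
- place_of(camera, thing): "at" ([x, y, z] in m, in world coordinates, good to about 4 mm: a listed point, or the origin of a listed thing).
The state is a dict: "time": time; "joint_pos": joint angles; "joint_vel": joint speeds; "joint_efforts": joint torques, N m; "tool_pos": TCP position; "tool_rot": TCP orientation; "contact_force": force on the tool from outside, world axes, zero at the start; "ft_torque": the same for the moment, N m; "gripper_width": opening from 0.0 (shut) to 1.0 (fully open); "grasp_force": force on a finger pad.
Only numpy, scipy, OpenCV 4.12 (cv2) and the standard library are available. Lean on these libraries where they do the work, as an engineer would, in place of code of your own. Each camera call takes 0.05 s, during which the arm holds its last target. There are 200 camera calls.

TASK

Lift the lid off the hopper and lay it the right way up on the rubber mat, then load every right-angle coupler on the ledge into the hopper while its slide gate is still in. Draw the gate out to its end stop so that the whole batch drops into the catch tray, push the gate fully home again, and put the lid back flat over the hopper mouth, covering it squarely with its handle lying as it did at the start. Leave the ladder clamp and the socket that stand among the couplers where they are.

Things in the scene. Friction and masses are not known exactly. Their poses are not given: they have to be found in the camera images.
- hopper: Fixed grey sheet-steel hopper on four posts (at x +-150, y +-78 mm, 145 high). Origin on the ledge under its centre; z up; x, y along its sides. An open rectangular chute, inside 200 (x) by 160 (y) mm, walls 6 mm, rim at z 235; its floor is the slide gate's top at z 165, so it is 70 mm deep. Walls go on below the gate to z 125.
- hopper_mouth (a point): Centre of the hopper's open mouth, at rim height (235 mm above the ledge), axes as hopper.
- tray (a point): Centre of the floor (8 mm above the ledge) of the steel catch tray fixed under the hopper: inside 272 (x) by 252 (y) mm, slatted sides to 88 mm above the ledge. Axes as the hopper's.
- gate (a joint): Travel of the steel slide gate, m: 0 fully home (chute shut), 0.17 at the end stop (chute fully open). It slides level along the hopper's -y; starts 0 to 15 mm out, stays where left, about 4 N of friction plus that of its load (up to about 15 N more).
- gate_grip (a point): Grip point of the gate's handle, an upright steel plate 14 mm thick (hopper y), 70 long (x), z 165 to 220 mm, outside the hopper's -y wall (52 mm clear of it when home). The point is on the plate's centre, 15 mm below its top edge; it moves with the gate; axes as the hopper's.
- lid: Loose aluminium lid, flat plate 226 (x) by 196 (y) by 5 mm, 0.45 kg, with a black bar handle at its centre: 100 long (x), 18 wide (y), from 17 to 39 mm above the underside, on two small posts at x +-43 mm. Origin: centre of the underside; z up. Starts on the hopper rim, its x along the hopper's x.
- mat: Fixed black rubber mat on the ledge, 250 (x) by 220 (y) by 4 mm, origin at the centre of its underside. The lid is laid here.
- coupler0: Zinc right-angle coupler (2 to 4 present, all alike; None if absent), 0.4 kg, 62 mm high: two channels back to back, crossed. Lower: 80 (x) by 52 (y) mm, z 0 to 30, runs along x, open downward; upper: 44 (x) by 60 (y) mm, z 30 to 62, runs along y, open upward; flanges 8 mm thick. Origin: underside centre; starts standing, z up, at any yaw.
- coupler1: Zinc right-angle coupler (2 to 4 present, all alike; None if absent), 0.4 kg, 62 mm high: two channels back to back, crossed. Lower: 80 (x) by 52 (y) mm, z 0 to 30, runs along x, open downward; upper: 44 (x) by 60 (y) mm, z 30 to 62, runs along y, open upward; flanges 8 mm thick. Origin: underside centre; starts standing, z up, at any yaw.
- coupler2: Zinc right-angle coupler (2 to 4 present, all alike; None if absent), 0.4 kg, 62 mm high: two channels back to back, crossed. Lower: 80 (x) by 52 (y) mm, z 0 to 30, runs along x, open downward; upper: 44 (x) by 60 (y) mm, z 30 to 62, runs along y, open upward; flanges 8 mm thick. Origin: underside centre; starts standing, z up, at any yaw.
- coupler3: Zinc right-angle coupler (2 to 4 present, all alike; None if absent), 0.4 kg, 62 mm high: two channels back to back, crossed. Lower: 80 (x) by 52 (y) mm, z 0 to 30, runs along x, open downward; upper: 44 (x) by 60 (y) mm, z 30 to 62, runs along y, open upward; flanges 8 mm thick. Origin: underside centre; starts standing, z up, at any yaw.
- ladder_clamp: Bystander: dusty cast U-shaped ladder clamp, 90 by 34 by 52 mm, among the couplers. Origin: underside centre.
- socket: Bystander: worn steel socket standing upright, 46 mm diameter, 62 mm high, among the couplers. Origin: underside centre.
Things that resemble listed ones, but are neither listed nor needed, are in the scene too. What is shaped like the coupler2 but purple is not meant. Leave any blue look-alike of the coupler3 alone.

How it is judged:
By the outcome, as a careful person would: the job done as asked, in the order asked, and still so for the second after the job is handed in, with the robot touching nothing.
Of coupler0, coupler1, coupler2, coupler3 only 2 to 4 are there at a start; the rules pass over those that are not, and their reading is None.
At some moment in a run one of coupler0, coupler1, coupler2, coupler3 may be knocked a few centimetres aside while the robot is not near it.
Once in a run the grip may slacken for a moment while it holds something.
It also fails if it takes over 210 s, if anything falls off the work surface, if the arm or the gripper's body presses on something with over 40 N, if the wrist force passes 120 N, or if a joint passes its speed limit or range.

## Working session

There is one attempt and no reset: what is moved stays moved. The work goes in short steps, Python scripts to look and compute and a tool call to move; the robot and the scene stay as the last step left them, time stands still between calls to the robot, and variables do not carry over. Pictures are saved under pics/ and viewed, at most 14 in all, crops included, and the job is handed in when it is done.

Besides the shell and the picture viewer there is one more tool, called after "Request:" in YAML: its name, and indented under it one key for each argument. jog_arm: Moves the arm, as the interface text tells. Shift numbers are shares of 50 cm and turn numbers shares of 1.5 rad, none past 1 either way. Its arguments: {"type":"object","properties":{"motion":{"type":"string"}},"required":["motion"]}

```bash
ls; mkdir -p pics; cat > h.py <<'E'
import numpy as np, cv2
from plant import state, grab_frame, job_done, cut_out, place_of
def save(f,n): cv2.imwrite('pics/'+n+'.png', f['color'][:,:,::-1])
def cloud(f):
    K=f['intrinsics'];T=f['world_from_camera'];d=f['range_z'];v,u=np.mgrid[0:d.shape[0],0:d.shape[1]]
    P=np.stack([(u-K[0,2])/K[0,0]*d,-(v-K[1,2])/K[1,1]*d,-d],-1)
    W=P@T[:3,:3].T+T[:3,3]; W[d==0]=np.nan
    return W
E
python3 - <<'E'
from h import *
a=grab_frame('top');b=grab_frame('scene');save(a,'top0');save(b,'sc0')
print(a['world_from_camera'],b['world_from_camera'][:3,3])
for t in ['hopper_mouth','hopper','gate_grip','lid','mat','coupler0','ladder_clamp','socket','tray']:
  for c in ['top','scene']:
    print(t,c,[(np.round(r['at'],3).tolist(),round(r['p'],2)) for r in place_of(c,t)][:8])
print(state())
E
```

```text
pics
[[ 0.01533502  0.98339863 -0.18080921  0.35529562]
 [-0.99986472  0.01615752  0.00307691 -0.01441396]
 [ 0.00594726  0.18073756  0.98351338  1.21174424]
 [ 0.          0.          0.          1.        ]] [0.70164947 0.24171879 1.04734529]
hopper_mouth top []
hopper_mouth scene []
hopper top [([0.519, -0.331, -0.002], 0.61)]
hopper scene []
gate_grip top [([0.561, 0.14, 0.21], 0.7)]
gate_grip scene [([0.557, 0.138, 0.203], 0.86)]
lid top [([0.557, 0.299, 0.236], 0.88)]
lid scene [([0.558, 0.297, 0.236], 0.58)]
mat top [([0.52, -0.332, -0.003], 0.56)]
mat scene [([0.523, -0.33, 0.0], 0.6), ([0.573, -0.12, 0.003], 0.35)]
coupler0 top [([0.791, -0.133, 0.004], 0.95), ([0.676, -0.125, -0.0], 0.69), ([0.45, -0.015, -0.002], 0.65), ([0.332, -0.096, 0.002], 0.62)]
coupler0 scene [([0.673, -0.125, 0.001], 0.95), ([0.456, -0.02, 0.001], 0.89), ([0.787, -0.13, -0.001], 0.7), ([0.338, -0.102, 0.002], 0.57)]
ladder_clamp top [([0.571, -0.121, 0.005], 0.71)]
ladder_clamp scene [([0.574, -0.118, 0.002], 0.85)]
socket top [([0.441, -0.126, -0.002], 0.48)]
socket scene [([0.442, -0.126, -0.0], 0.59)]
tray top []
tray scene []
{'time': 1.0, 'joint_pos': array([ 1.04703749e+00,  5.26601713e-02,  1.61288260e+00, -1.47158004e-05,
        1.47602453e+00, -1.18963782e-01]), 'joint_vel': array([ 4.53032252e-04,  1.07318153e-03,  1.92439737e-05,  1.03443735e-03,
       -1.72222259e-03, -3.36017333e-04]), 'joint_efforts': array([-1.28098782e-03, -3.93701684e+01, -3.70469677e+01, -2.34745021e-04,
        6.17337319e-04,  4.35632714e-06]), 'tool_pos': array([0.24611735, 0.57448092, 0.2313387 ]), 'tool_rot': array([1.09542286e-05, 2.01017810e-01, 9.79587587e-01, 9.71495465e-06]), 'contact_force': array([ 1.46606368,  0.20351172, -0.07234124]), 'ft_torque': array([ 0.01388622,  0.00895991, -0.04956863]), 'grasp_force': 0.0, 'gripper_width': 0.9954716963412973}
```

View pics/top0.png

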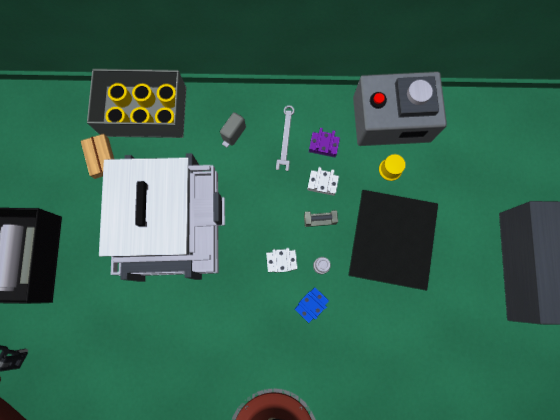

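View pics/sc0.png

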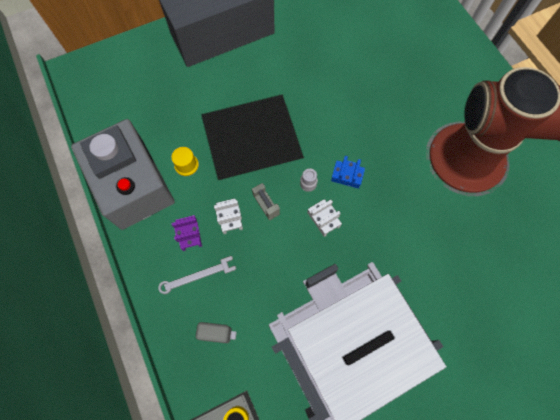

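The two real couplers are white, at top px (322,181) and (282,260). The purple one at (324,142) and the blue one at (312,305) are decoys. The hopper's gate side faces image right (world −y) and the lid handle runs along world x. Next I'll measure the yaws.

```bash
cat >> h.py <<'E'
def rect(P):
    (c,s,a)=cv2.minAreaRect((P[:,:2]*1000).astype(np.float32)); return np.round(c,1),np.round(s,1),round(a,2)
def Rq(q):
    from scipy.spatial.transform import Rotation as R
    return R.from_quat(np.roll(q,-1))
def plan(wps, start=None):
    """wps: one call each: (x,y,z,yawdeg of tool y,open%,nrows); straight line from previous, prints motion numbers"""
    from scipy.spatial.transform import Rotation as R
    s=state(); p=s['tool_pos']; r=Rq(s['tool_rot'])
    if start is not None: p,r=start
    for w in wps:
        yd=np.radians(w[3]); Y=np.array([np.cos(yd),np.sin(yd),0]);Z=np.array([0,0,-1.]);X=np.cross(Y,Z)
        r2=R.from_matrix(np.stack([X,Y,Z],1)); d=r.inv().apply(np.array(w[:3])-p)/.5; rv=(r.inv()*r2).as_rotvec()/1.5
        n=max(np.linalg.norm(d)*500/62.5, np.linalg.norm(rv)*1.5/np.radians(10.7))
        print('%g'%w[4],np.round(d,3),np.round(rv,3),'rows>=%.1f'%n); p,r=np.array(w[:3]),r2
E
python3 - <<'E'
from h import *
def comp(m):
    n,l,s,c=cv2.connectedComponentsWithStats(m.astype(np.uint8)); return l==1+np.argmax(s[1:,4])
a=grab_frame('top');W=cloud(a);z=W[...,2];x=W[...,0];y=W[...,1]
def show(n,m):
    print(n,m.sum(),rect(W[m]),'z',np.round(np.nanmedian(z[m]),4))
box=lambda x0,x1,y0,y1:(x>x0)&(x<x1)&(y>y0)&(y<y1)
L=box(.4,.72,.15,.45)
show('lid',comp(L&(z>.232)&(z<.248)))
show('handle',comp(L&(z>.265)&(z<.285)))
show('gate',comp(box(.45,.65,.08,.18)&(z>.212)&(z<.23)))
for i,c in enumerate([(.675,-.125),(.453,-.017)]):
    m=(np.hypot(x-c[0],y-c[1])<.06)
    show('c%d up'%i,comp(m&(z>.05))); show('c%d all'%i,comp(m&(z>.018)))
m=max(cut_out('top','mat'),key=lambda r:r['pixels'].sum())['pixels']
show('mat',comp(m&(z<.015)))
show('tray/all',comp(box(.35,.75,.05,.5)&(z>.06)&(z<.1)))
show('post',box(.35,.75,.05,.5)&(z>.12)&(z<.155))
E
```

```text
lid 7839 (array([553.9, 302.8]), array([226.9, 197.2]), 2.31) z 0.2391
handle 395 (array([553.3, 302.2]), array([99.8, 18.6]), 2.31) z 0.2726
gate 175 (array([557.7, 141.6]), array([67.7, 13.9]), 2.56) z 0.2187
c0 up 67 (array([ 670. , -143.8]), array([ 7.8, 58.2]), 78.77) z 0.0616
c0 all 587 (array([ 673.6, -126.5]), array([79.9, 60.6]), 79.8) z 0.0362
c1 up 71 (array([452.3, -30.9]), array([59.3,  8. ]), 5.97) z 0.0606
c1 all 625 (array([450.2, -13. ]), array([60.3, 79.9]), 6.13) z 0.0361
mat 6688 (array([ 518.6, -327.9]), array([218.9, 249.4]), 80.27) z 0.0033
tray/all 260 (array([458., 173.]), array([ 51.3, 149.7]), 69.25) z 0.0862
post 991 (array([551.9, 292.1]), array([317.2, 187.4]), 2.36) z 0.1438
```

```bash
python3 - <<'E'
from h import *
plan([(.40,.44,.33,80,60),(.553,.302,.33,92.3,60),(.553,.302,.246,92.3,60),(.553,.302,.246,92.3,0),(.553,.302,.32,92.3,0),(.54,.04,.26,92.3,0),(.5186,-.20,.20,86,0),(.5186,-.3279,.16,80.3,0),(.5186,-.3279,.04,80.3,0)])
E
```

```text
60 [-0.389 -0.126 -0.197] [ 0.    -0.    -0.153] rows>=3.6
60 [-0.349 -0.219  0.   ] [ 0.     0.    -0.143] rows>=3.3
60 [0.    0.    0.168] [0. 0. 0.] rows>=1.3
0 [0. 0. 0.] [0. 0. 0.] rows>=0.0
0 [ 0.     0.    -0.148] [0. 0. 0.] rows>=1.2
0 [ 0.047 -0.523  0.12 ] [0. 0. 0.] rows>=4.3
0 [ 0.062 -0.478  0.12 ] [0.    0.    0.073] rows>=4.0
0 [-0.018 -0.255  0.08 ] [0.    0.    0.066] rows>=2.1
0 [0.   0.   0.24] [0. 0. 0.] rows>=1.9
```

Request:
jog_arm:
  motion: "60 -0.05 -0.02 -0.1 0 0 -0.03; 60 -0.15 -0.05 -0.197 0 0 -0.08; 60 -0.26 -0.085 -0.197 0 0 -0.12; 60 -0.389 -0.126 -0.197 0 0 -0.153; 60 -0.389 -0.126 -0.197 0 0 -0.153"

```text
time: 1.72
tool_pos: [0.4027, 0.4376, 0.33]
tool_rot: [0.0, 0.09, 0.996, -0.0]
contact_force: [-0.1, -0.4, -0.2]
gripper_width: 0.602
grasp_force: 0.0
```

Request:
jog_arm:
  motion: "60 -0.1 -0.06 0 0 0 -0.04; 60 -0.2 -0.12 0 0 0 -0.08; 60 -0.3 -0.19 0 0 0 -0.12; 60 -0.349 -0.219 0 0 0 -0.143; 60 -0.349 -0.219 0 0 0 -0.143"

```text
time: 2.35
tool_pos: [0.5535, 0.301, 0.3292]
tool_rot: [-0.001, -0.018, 1.0, -0.0]
contact_force: [-1.4, 0.1, 0.4]
gripper_width: 0.6
grasp_force: 0.0
```

```bash
python3 - <<'E'
from h import *
f=grab_frame('wrist');save(f,'w1');W=cloud(f);z=W[...,2]
print(f['world_from_camera'][:3,3])
m=(z>.265)&(z<.285); print(m.sum(),rect(W[m]))
plan([(.553,.302,.246,92.3,60)])
E
```

```text
[0.47565545 0.29767292 0.47145269]
3760 (array([554.6, 300.8]), array([99.2, 18.1]), 2.15)
60 [-0.001 -0.     0.167] [ 0.    -0.001 -0.001] rows>=1.3
```

Well aligned. I'll descend, grip and lift.

Request:
jog_arm:
  motion: "60 0 0 0.08 0 0 0; 60 0 0 0.13 0 0 0; 60 0 0 0.166 0 0 0; 60 0 0 0.166 0 0 0; 0 0 0 0.166 0 0 0"

```text
time: 3.02
tool_pos: [0.5531, 0.3024, 0.2483]
tool_rot: [0.001, -0.02, 1.0, 0.0]
contact_force: [-0.6, -0.4, 0.1]
gripper_width: 0.398
grasp_force: 0.0
```

Request:
jog_arm:
  motion: "0 0 0 0 0 0 0; 0 0 0 0 0 0 0; 0 0 0 0 0 0 0; 0 0 0 -0.03 0 0 0; 0 0 0 -0.08 0 0 0"

```text
time: 3.65
tool_pos: [0.5516, 0.3012, 0.2844]
tool_rot: [-0.003, -0.02, 1.0, -0.001]
contact_force: [0.8, -0.2, -4.7]
gripper_width: 0.196
grasp_force: 61.5
```

Request:
jog_arm:
  motion: "0 0 0 -0.05 0 0 0; 0 0 0 -0.08 0 0 0; 0 0 0 -0.08 0 0 0; 0 0 0 -0.08 0 0 0; 0 0 0 -0.08 0 0 0"

```text
time: 4.28
tool_pos: [0.5523, 0.3015, 0.3249]
tool_rot: [-0.001, -0.02, 1.0, -0.001]
contact_force: [-0.0, 0.4, -4.5]
gripper_width: 0.202
grasp_force: 61.8
```

```bash
python3 - <<'E'
from h import *
f=grab_frame('scene');save(f,'s2')
plan([(.54,.04,.28,92.3,0),(.5186,-.20,.20,86,0),(.5186,-.3279,.12,80.3,0),(.5186,-.3279,.04,80.3,0)])
E
```

```text
0 [ 0.045 -0.522  0.091] [-0.001 -0.002 -0.001] rows>=4.3
0 [ 0.062 -0.478  0.16 ] [0.    0.    0.073] rows>=4.1
0 [-0.018 -0.255  0.16 ] [0.    0.    0.066] rows>=2.4
0 [0.   0.   0.16] [0. 0. 0.] rows>=1.3
```

Request:
jog_arm:
  motion: "0 0 -0.08 0 0 0 0; 0 0.01 -0.19 0 0 0 0; 0 0.02 -0.30 0.03 0 0 0; 0 0.03 -0.42 0.06 0 0 0; 0 0.045 -0.522 0.09 0 0 0"

```text
time: 4.95
tool_pos: [0.54, 0.038, 0.2809]
tool_rot: [-0.0, -0.019, 1.0, -0.0]
contact_force: [-0.1, -0.3, -4.4]
gripper_width: 0.197
grasp_force: 61.7
```

Request:
jog_arm:
  motion: "0 0.012 -0.11 0.04 0 0 0.015; 0 0.025 -0.22 0.08 0 0 0.03; 0 0.037 -0.32 0.11 0 0 0.045; 0 0.05 -0.41 0.14 0 0 0.06; 0 0.062 -0.478 0.16 0 0 0.073"

```text
time: 5.58
tool_pos: [0.518, -0.2016, 0.2004]
tool_rot: [-0.001, 0.036, 0.999, 0.0]
contact_force: [0.5, -0.0, -5.2]
gripper_width: 0.196
grasp_force: 61.7
```

Request:
jog_arm:
  motion: "0 -0.004 -0.08 0.04 0 0 0.015; 0 -0.01 -0.15 0.08 0 0 0.035; 0 -0.015 -0.21 0.12 0 0 0.05; 0 -0.018 -0.255 0.16 0 0 0.066; 0 -0.018 -0.255 0.16 0 0 0.066"

```text
time: 6.2
tool_pos: [0.5173, -0.3281, 0.1188]
tool_rot: [-0.002, 0.086, 0.996, 0.001]
contact_force: [-0.5, 0.9, -4.1]
gripper_width: 0.194
grasp_force: 64.9
```

```bash
python3 - <<'E'
from h import *
print(state()['grasp_force'],state()['gripper_width'])
f=grab_frame('top');W=cloud(f);z=W[...,2];x=W[...,0];y=W[...,1]
m=(abs(y+.328)<.16)&(abs(x-.52)<.16)&(z>.08)&(z<.14);print(rect(W[m]))
plan([(.5186,-.3279,.018,80.3,0)])
# hopper now open
m=(abs(x-.55)<.2)&(abs(y-.295)<.14)&(z>.222)&(z<.25);print('rim',m.sum(),rect(W[m]))
E
```

```text
64.90214109420776 0.19406923760456313
(array([ 517.8, -326.9]), array([197. , 226.7]), 80.14)
0 [-0.002 -0.001  0.204] [ 0.001 -0.002 -0.001] rows>=1.6
rim 1264 (array([551.5, 300.2]), array([213.1, 174. ]), 2.8)
```

Request:
jog_arm:
  motion: "0 0 0 0.06 0 0 0; 0 0 0 0.12 0 0 0; 0 0 0 0.17 0 0 0; 0 0 0 0.19 0 0 0; 0 0 0 0.198 0 0 0"

```text
time: 6.88
tool_pos: [0.5194, -0.3276, 0.0233]
tool_rot: [0.0, 0.084, 0.996, -0.0]
contact_force: [-0.2, 0.7, -4.7]
gripper_width: 0.195
grasp_force: 64.8
```

Request:
jog_arm:
  motion: "0 0 0 0.004 0 0 0; 0 0 0 0.005 0 0 0; 0 0 0 0.005 0 0 0; 50 0 0 0.005 0 0 0; 50 0 0 0.005 0 0 0"

```text
time: 7.5
tool_pos: [0.5199, -0.3286, 0.0217]
tool_rot: [0.001, 0.085, 0.996, -0.001]
contact_force: [-0.0, -0.3, -0.2]
gripper_width: 0.499
grasp_force: 0.0
```

Request:
jog_arm:
  motion: "50 0 0 0 0 0 0; 50 0 0 -0.06 0 0 0; 50 0 0 -0.16 0 0 0; 50 0 0 -0.25 0 0 0; 100 0 0 -0.25 0 0 0"

```text
time: 8.12
tool_pos: [0.5217, -0.33, 0.1515]
tool_rot: [0.004, 0.084, 0.996, -0.003]
contact_force: [0.5, -0.5, 0.2]
gripper_width: 0.7
grasp_force: 0.0
```

```bash
python3 - <<'E'
from h import *
def comp(m):
    n,l,s,c=cv2.connectedComponentsWithStats(m.astype(np.uint8)); return l==1+np.argmax(s[1:,4])
f=grab_frame('top');save(f,'top3');W=cloud(f);z=W[...,2];x=W[...,0];y=W[...,1]
for c in [(.674,-.1265),(.450,-.013)]:
    m=(np.hypot(x-c[0],y-c[1])<.08)&(z>.018)&(z<.07)&(y>-.2); m=comp(m);print(rect(W[m]),m.sum())
m=(abs(x-.55)<.2)&(abs(y-.295)<.14)&(z>.228)&(z<.242);print('rim',m.sum(),rect(W[m]))
m=(abs(y+.328)<.16)&(abs(x-.52)<.16)&(z>.006)&(z<.015);m=comp(m);print('lid',rect(W[m]))
m=comp((x>.45)&(x<.65)&(y>.08)&(y<.18)&(z>.212)&(z<.23));print('gate',rect(W[m]))
plan([(.6736,-.1265,.13,79.8,100),(.6736,-.1265,.032,79.8,100)])
E
```

```text
(array([ 673.9, -126.6]), array([79.8, 61.7]), 79.38) 583
(array([449.9, -13. ]), array([59.8, 80.4]), 6.91) 625
rim 1035 (array([551.5, 300.4]), array([213.2, 174.1]), 2.61)
lid (array([ 542. , -267.4]), array([129.7, 258.8]), 60.13)
gate (array([557.4, 141.2]), array([67.5, 14.1]), 2.45)
100 [-0.234  0.451  0.036] [-0.002  0.003  0.006] rows>=4.1
100 [0.    0.    0.196] [0. 0. 0.] rows>=1.6
```

View pics/top3.png

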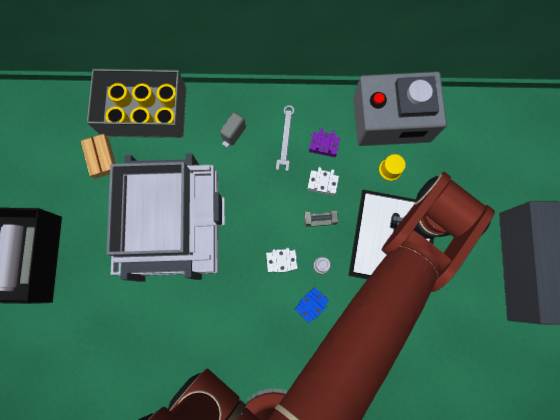

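The lid lies within the mat and the hopper is open and empty. Now the first coupler.

Request:
jog_arm:
  motion: "100 -0.05 0.1 0.01 0 0 0.002; 100 -0.11 0.21 0.02 0 0 0.003; 100 -0.165 0.32 0.03 0 0 0.004; 100 -0.22 0.42 0.036 -0.001 0.002 0.005; 100 -0.234 0.451 0.036 -0.001 0.002 0.006"

```text
time: 8.8
tool_pos: [0.6724, -0.1221, 0.1245]
tool_rot: [-0.003, 0.087, 0.996, 0.001]
contact_force: [0.0, -0.4, -0.2]
gripper_width: 1.003
grasp_force: 0.0
```

```bash
python3 - <<'E'
from h import *
f=grab_frame('wrist');W=cloud(f);z=W[...,2];x=W[...,0];y=W[...,1]
m=(np.hypot(x-.6736,y+.1265)<.06)&(z>.018)&(z<.07);print(rect(W[m]),m.sum())
plan([(.6736,-.1265,.032,79.6,100)])
E
```

```text
(array([ 675.3, -128.8]), array([80.3, 60.6]), 78.8) 7672
100 [-0.005 -0.01   0.186] [ 0.002 -0.004  0.004] rows>=1.5
```

Request:
jog_arm:
  motion: "100 -0.005 -0.009 0.05 0 0 0.003; 100 -0.005 -0.009 0.12 0 0 0.003; 100 -0.005 -0.009 0.165 0 0 0.003; 100 -0.005 -0.009 0.184 0 0 0.003; 0 -0.005 -0.009 0.184 0 0 0.003"

```text
time: 9.48
tool_pos: [0.6733, -0.1303, 0.0348]
tool_rot: [-0.002, 0.092, 0.996, 0.001]
contact_force: [0.6, 1.0, 0.9]
gripper_width: 0.818
grasp_force: 0.0
```

Request:
jog_arm:
  motion: "0 0 0 0 0 0 0; 0 0 0 0 0 0 0; 0 0 0 0 0 0 0; 0 0 0 -0.03 0 0 0; 0 0 0 -0.08 0 0 0"

```text
time: 10.1
tool_pos: [0.6716, -0.1295, 0.0733]
tool_rot: [-0.004, 0.091, 0.996, 0.001]
contact_force: [0.2, -0.2, -3.9]
gripper_width: 0.499
grasp_force: 62.8
```

```bash
python3 - <<'E'
from h import *
print(state()['grasp_force'],state()['gripper_width'],state()['tool_pos'])
c=np.array([.5515,.3003]);u=np.array([np.cos(.042),np.sin(.042)])
print(c+.05*u,c-.05*u)
P=c+.05*u
plan([(.66,-.05,.32,84,0),(P[0]+.02,.15,.32,92.4,0),(*P,.32,92.4,0),(*P,.21,92.4,0)])
E
```

```text
62.7654755115509 0.49920760704348643 [ 0.67159668 -0.12945356  0.07326215]
[0.60145591 0.30239938] [0.50154409 0.29820062]
0 [ 0.056  0.153 -0.493] [ 0.001 -0.006 -0.052] rows>=4.2
0 [0.118 0.39  0.   ] [ 0.     0.    -0.098] rows>=3.3
0 [0.027 0.306 0.   ] [0. 0. 0.] rows>=2.5
0 [0.   0.   0.22] [0. 0. 0.] rows>=1.8
```

Request:
jog_arm:
  motion: "0 0 0 -0.12 0 0 0; 0 0 0 -0.24 0 0 0; 0 0.02 0.05 -0.36 0 0 -0.02; 0 0.04 0.1 -0.46 0 0 -0.035; 0 0.056 0.153 -0.493 0 -0.004 -0.052"

```text
time: 10.72
tool_pos: [0.6614, -0.0497, 0.3274]
tool_rot: [0.005, 0.052, 0.999, 0.0]
contact_force: [0.7, 0.7, -3.4]
gripper_width: 0.502
grasp_force: 63.0
```

Request:
jog_arm:
  motion: "0 0.025 0.09 0 0 0 -0.02; 0 0.055 0.19 0 0 0 -0.05; 0 0.085 0.29 0 0 0 -0.07; 0 0.118 0.39 0 0 0 -0.098; 0 0.118 0.39 0 0 0 -0.098"

```text
time: 11.35
tool_pos: [0.6208, 0.1532, 0.3212]
tool_rot: [0.0, -0.024, 1.0, 0.001]
contact_force: [-0.5, -1.5, -3.9]
gripper_width: 0.503
grasp_force: 63.0
```

Request:
jog_arm:
  motion: "0 0.01 0.1 0 0 0 0; 0 0.018 0.2 0 0 0 0; 0 0.025 0.28 0 0 0 0; 0 0.027 0.306 0 0 0 0; 0 0.027 0.306 0 0 0 0"

```text
time: 11.98
tool_pos: [0.6025, 0.3018, 0.3215]
tool_rot: [0.001, -0.021, 1.0, -0.0]
contact_force: [0.2, -0.0, -4.0]
gripper_width: 0.504
grasp_force: 63.5
```

```bash
python3 - <<'E'
from h import *
print(state()['grasp_force'],state()['gripper_width'],state()['tool_pos'])
plan([(.6015,.3024,.202,92.4,0)])
E
```

```text
63.53891730308533 0.5041632441961416 [0.60250519 0.30178786 0.32146404]
0 [0.002 0.001 0.239] [-0.     0.001  0.   ] rows>=1.9
```

Request:
jog_arm:
  motion: "0 0 0 0.08 0 0 0; 0 0 0 0.16 0 0 0; 0 0 0 0.21 0 0 0; 0 0 0 0.236 0 0 0; 0 0 0 0.238 0 0 0"

```text
time: 12.6
tool_pos: [0.6038, 0.3012, 0.2039]
tool_rot: [0.002, -0.02, 1.0, 0.0]
contact_force: [-0.3, -0.1, -4.1]
gripper_width: 0.503
grasp_force: 63.5
```

Request:
jog_arm:
  motion: "0 0 0 0 0 0 0; 75 0 0 0 0 0 0; 75 0 0 0 0 0 0; 75 0 0 0 0 0 0; 75 0 0 -0.05 0 0 0"

```text
time: 13.22
tool_pos: [0.6017, 0.3019, 0.2258]
tool_rot: [-0.001, -0.021, 1.0, -0.0]
contact_force: [-0.1, 0.1, -0.0]
gripper_width: 0.751
grasp_force: 0.0
```

Request:
jog_arm:
  motion: "75 0 0 -0.08 0 0 0; 75 0 0 -0.18 0 0 0; 90 0 -0.1 -0.23 0 0 0; 100 0 -0.2 -0.23 0 0 0; 100 0 -0.32 -0.23 0 0 0"

```text
time: 13.85
tool_pos: [0.6095, 0.1414, 0.3443]
tool_rot: [0.003, -0.022, 1.0, 0.001]
contact_force: [0.8, -0.3, -0.2]
gripper_width: 1.0
grasp_force: 0.0
```

```bash
python3 - <<'E'
from h import *
def comp(m):
    n,l,s,c=cv2.connectedComponentsWithStats(m.astype(np.uint8)); return l==1+np.argmax(s[1:,4])
print(state()['tool_pos'])
f=grab_frame('top');save(f,'top4');W=cloud(f);z=W[...,2];x=W[...,0];y=W[...,1]
c=(.450,-.013)
m=(np.hypot(x-c[0],y-c[1])<.075)&(z>.018)&(z<.07)&(y>-.09); m=comp(m);print(rect(W[m]),m.sum())
m=(abs(y+.328)<.13)&(abs(x-.52)<.15)&(z>.0065)&(z<.015);m=comp(m);print('lid',rect(W[m]))
plan([(.48,.08,.28,96.5,100),(.45,-.013,.13,96.5,100),(.45,-.013,.032,96.5,100)])
E
```

```text
[0.609466   0.14143957 0.34427147]
(array([450., -13.]), array([60. , 79.9]), 6.08) 625
lid (array([ 518.3, -328. ]), array([204.2, 245.5]), 80.41)
100 [ 0.264 -0.099  0.127] [-0.003  0.003 -0.051] rows>=2.5
100 [ 0.081 -0.178  0.3  ] [0. 0. 0.] rows>=2.9
100 [0.    0.    0.196] [0. 0. 0.] rows>=1.6
```

View pics/top4.png

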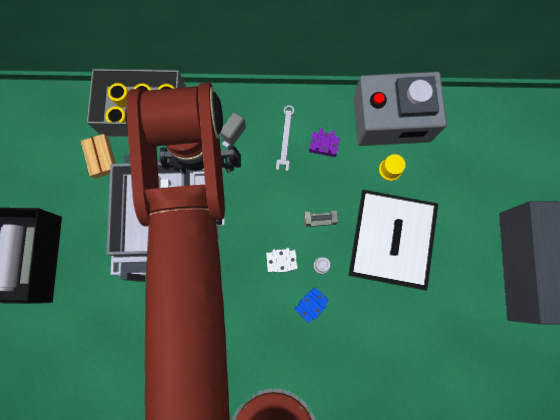

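The lid lies squarely on the mat (397,240) and the first coupler is in the hopper. The second is still at (282,260).

Request:
jog_arm:
  motion: "100 0.08 -0.03 0.03 0 0 -0.015; 100 0.17 -0.06 0.07 0 0 -0.03; 100 0.264 -0.099 0.127 0 0 -0.046; 100 0.264 -0.099 0.127 0 0 -0.046; 100 0.264 -0.099 0.127 0 0 -0.046"

```text
time: 14.52
tool_pos: [0.4805, 0.0876, 0.2803]
tool_rot: [0.003, -0.055, 0.998, 0.001]
contact_force: [0.4, 0.1, 0.5]
gripper_width: 0.997
grasp_force: 0.0
```

Request:
jog_arm:
  motion: "100 0.03 -0.06 0.1 0 0 0; 100 0.06 -0.12 0.2 0 0 0; 100 0.081 -0.178 0.29 0 0 0; 100 0.081 -0.178 0.3 0 0 0; 100 0.081 -0.178 0.3 0 0 0"

```text
time: 15.15
tool_pos: [0.4522, -0.0052, 0.1311]
tool_rot: [0.003, -0.056, 0.998, 0.0]
contact_force: [0.4, 0.3, 0.7]
gripper_width: 0.997
grasp_force: 0.0
```

```bash
python3 - <<'E'
from h import *
f=grab_frame('wrist');W=cloud(f);z=W[...,2];x=W[...,0];y=W[...,1]
m=(np.hypot(x-.45,y+.013)<.06)&(z>.018)&(z<.07);print(rect(W[m]),m.sum())
plan([(.45,-.013,.032,96.1,100)])
E
```

```text
(array([451.3, -15.1]), array([60. , 80.2]), 6.1) 7417
100 [ 0.008 -0.015  0.2  ] [-0.     0.005  0.004] rows>=1.6
```

Request:
jog_arm:
  motion: "100 0.004 -0.016 0.06 0 0.005 0.004; 100 0.004 -0.017 0.13 0 0.005 0.004; 100 0.004 -0.017 0.175 0 0.005 0.004; 100 0.004 -0.017 0.197 0 0.005 0.004; 0 0.004 -0.017 0.197 0 0.005 0.004"

```text
time: 15.82
tool_pos: [0.4503, -0.0136, 0.0313]
tool_rot: [-0.001, -0.053, 0.999, 0.0]
contact_force: [0.5, 0.5, 0.9]
gripper_width: 0.816
grasp_force: 0.0
```

Request:
jog_arm:
  motion: "0 0 0 0 0 0 0; 0 0 0 0 0 0 0; 0 0 0 0 0 0 0; 0 0 0 -0.03 0 0 0; 0 0 0 -0.08 0 0 0"

```text
time: 16.45
tool_pos: [0.4471, -0.0136, 0.0692]
tool_rot: [-0.005, -0.053, 0.999, 0.001]
contact_force: [-0.1, 0.3, -3.1]
gripper_width: 0.503
grasp_force: 62.0
```

Request:
jog_arm:
  motion: "0 0 0 -0.12 0 0 0; 0 0 0 -0.24 0 0 0; 0 0 0 -0.36 0 0 0; 0 0 0 -0.48 0 0 0; 0 0 0 -0.48 0 0 0"

```text
time: 17.08
tool_pos: [0.452, -0.0144, 0.3169]
tool_rot: [0.003, -0.053, 0.999, -0.001]
contact_force: [0.2, -0.3, -4.0]
gripper_width: 0.506
grasp_force: 62.9
```

```bash
python3 - <<'E'
from h import *
print(state()['grasp_force'],state()['gripper_width'],state()['tool_pos'])
P=(.5015,.2982)
plan([(.48,.17,.31,92.4,0),(*P,.31,92.4,0),(*P,.202,92.4,0)])
E
```

```text
62.85871528554708 0.505599867077457 [ 0.4520093  -0.01437718  0.31689113]
0 [-0.094  0.361  0.013] [-0.001  0.004  0.042] rows>=3.0
0 [-0.054  0.254  0.   ] [0. 0. 0.] rows>=2.1
0 [0.    0.    0.216] [0. 0. 0.] rows>=1.7
```

Request:
jog_arm:
  motion: "0 -0.02 0.09 0 0 0 0.01; 0 -0.05 0.19 0 0 0 0.02; 0 -0.07 0.29 0.01 0 0 0.03; 0 -0.094 0.361 0.013 0 0.002 0.042; 0 -0.094 0.361 0.013 0 0.002 0.042"

```text
time: 17.7
tool_pos: [0.4765, 0.1721, 0.3005]
tool_rot: [-0.007, -0.023, 1.0, -0.0]
contact_force: [0.3, -1.0, -5.4]
gripper_width: 0.502
grasp_force: 63.5
```

Request:
jog_arm:
  motion: "0 -0.02 0.09 0 0 0 0; 0 -0.04 0.18 0 0 0 0; 0 -0.054 0.254 0 0 0 0; 0 -0.054 0.254 0 0 0 0; 0 -0.054 0.254 0 0 0 0"

```text
time: 18.32
tool_pos: [0.4991, 0.2972, 0.3021]
tool_rot: [-0.005, -0.021, 1.0, -0.001]
contact_force: [-0.3, 0.1, -4.4]
gripper_width: 0.506
grasp_force: 64.4
```

```bash
python3 - <<'E'
from h import *
f=grab_frame('wrist');W=cloud(f);save(f,'w5')
print(state()['grasp_force'],state()['gripper_width'],state()['tool_pos'])
P=(.5015,.2982)
plan([(*P,.202,92.4,0)])
E
```

```text
64.3662594887428 0.5089747578988713 [0.49933483 0.29700855 0.30262524]
0 [-0.006  0.002  0.201] [-0.001 -0.006 -0.001] rows>=1.6
```

View pics/w5.png

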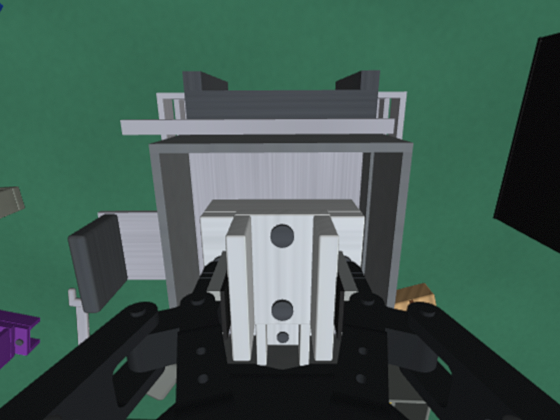

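The coupler is held level (around px 280,280), with clear floor below it.

Request:
jog_arm:
  motion: "0 -0.005 0.002 0.06 0 -0.005 0; 0 -0.006 0.002 0.13 0 -0.005 0; 0 -0.006 0.002 0.175 0 -0.005 0; 0 -0.006 0.002 0.195 0 -0.005 0; 0 -0.006 0.002 0.199 0 -0.005 0"

```text
time: 19.0
tool_pos: [0.5019, 0.2987, 0.2039]
tool_rot: [-0.0, -0.021, 1.0, 0.0]
contact_force: [-0.3, -0.5, -3.7]
gripper_width: 0.505
grasp_force: 64.4
```

Request:
jog_arm:
  motion: "0 0 0 0 0 0 0; 75 0 0 0 0 0 0; 75 0 0 0 0 0 0; 75 0 0 0 0 0 0; 75 0 0 -0.05 0 0 0"

```text
time: 19.62
tool_pos: [0.5007, 0.299, 0.2272]
tool_rot: [-0.002, -0.021, 1.0, -0.001]
contact_force: [-0.0, 0.9, 1.2]
gripper_width: 0.752
grasp_force: 0.0
```

Request:
jog_arm:
  motion: "75 0 0 -0.1 0 0 0; 75 0 0 -0.2 0 0 0; 75 0 0 -0.26 0 0 0; 75 0 0 -0.26 0 0 0; 75 0 0 -0.26 0 0 0"

```text
time: 20.25
tool_pos: [0.5015, 0.2994, 0.3577]
tool_rot: [-0.001, -0.021, 1.0, -0.0]
contact_force: [-0.5, -0.2, 0.4]
gripper_width: 0.752
grasp_force: 0.0
```

```bash
python3 - <<'E'
from h import *
f=grab_frame('wrist');W=cloud(f);save(f,'w6');x,y,z=W[...,0],W[...,1],W[...,2]
print(state()['tool_pos'])
m=(x>.45)&(x<.65)&(y>.08)&(y<.18)&(z>.212)&(z<.23);print('gate',m.sum(),rect(W[m]))
plan([(.5575,.1412,.33,92.5,70),(.5575,.1412,.187,92.5,70)])
E
```

```text
[0.50134307 0.29921919 0.35686575]
gate 1155 (array([559.3, 140.6]), array([69.7, 14.6]), 2.87)
70 [-0.099 -0.32   0.054] [-0.001 -0.002 -0.001] rows>=2.7
70 [0.    0.    0.286] [0. 0. 0.] rows>=2.3
```

View pics/w6.png

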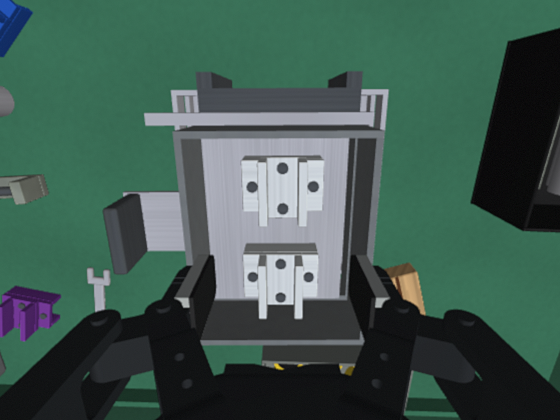

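Both couplers stand in the hopper (px 283,188 and 280,275). Next, grip the gate handle.

Request:
jog_arm:
  motion: "60 -0.03 -0.11 0 0 0 0; 60 -0.06 -0.22 0.02 0 0 0; 60 -0.1 -0.32 0.054 0 0 0; 60 -0.1 -0.32 0.054 0 0 0; 60 -0.1 -0.32 0.054 0 0 0"

```text
time: 20.92
tool_pos: [0.5581, 0.1419, 0.3306]
tool_rot: [-0.001, -0.021, 1.0, 0.0]
contact_force: [-0.1, -0.3, 1.4]
gripper_width: 0.602
grasp_force: 0.0
```

Request:
jog_arm:
  motion: "60 0 0 0.1 0 0 0; 60 0 0 0.19 0 0 0; 60 0 0 0.25 0 0 0; 60 0 0 0.284 0 0 0; 60 0 0 0.284 0 0 0"

```text
time: 21.55
tool_pos: [0.5579, 0.1427, 0.1892]
tool_rot: [-0.001, -0.022, 1.0, 0.0]
contact_force: [0.0, -0.3, 0.3]
gripper_width: 0.6
grasp_force: 0.0
```

Request:
jog_arm:
  motion: "0 0 0 0 0 0 0; 0 0 0 0 0 0 0; 0 0 0 0 0 0 0; 0 0 0 0 0 0 0; 0 0 0 0 0 0 0"

```text
time: 22.18
tool_pos: [0.5597, 0.1417, 0.1923]
tool_rot: [0.002, -0.021, 1.0, 0.0]
contact_force: [-0.4, -0.1, 5.6]
gripper_width: 0.153
grasp_force: 60.8
```

```bash
python3 - <<'E'
from h import *
s=state();print(s['tool_pos'],s['tool_rot'],s['contact_force'])
c=np.array([.5515,.3003]);a=np.radians(2.4);n=np.array([-np.sin(a),np.cos(a)])
print('gate out now',(c-s['tool_pos'][:2])@n-.145, 'open end',c-n*.315,'home',c-n*.145)
E
```

```text
[0.55970613 0.14172021 0.19228267] [ 1.77270931e-03 -2.11738003e-02  9.99774220e-01  1.92042577e-04] [-0.36619088 -0.09354809  5.64969943]
gate out now 0.013784326542294945 open end [ 0.56469083 -0.01442369] home [0.55757197 0.15542719]
```

Request:
jog_arm:
  motion: "0 0 -0.02 -0.004 0 0 0; 0 0 -0.05 -0.004 0 0 0; 0 0 -0.09 -0.004 0 0 0; 0 0 -0.13 -0.004 0 0 0; 0 0 -0.17 -0.004 0 0 0"

```text
time: 22.8
tool_pos: [0.5635, 0.0593, 0.1923]
tool_rot: [0.002, -0.022, 1.0, 0.003]
contact_force: [5.4, 11.5, -2.7]
gripper_width: 0.15
grasp_force: 59.6
```

Request:
jog_arm:
  motion: "0 0 -0.04 0 0 0 0; 0 0 -0.08 0 0 0 0; 0 0 -0.11 0 0 0 0; 0 0 -0.125 0 0 0 0; 0 0 -0.13 0 0 0 0"

```text
time: 23.42
tool_pos: [0.5666, -0.0073, 0.1923]
tool_rot: [0.003, -0.021, 1.0, 0.001]
contact_force: [6.5, 4.7, -1.7]
gripper_width: 0.154
grasp_force: 59.7
```

```bash
python3 - <<'E'
from h import *
f=grab_frame('wrist');save(f,'w7')
s=state();print(s['tool_pos'],s['tool_rot'],s['contact_force'])
c=np.array([.5515,.3003]);a=np.radians(2.4);n=np.array([-np.sin(a),np.cos(a)])
print('gate out now',(c-s['tool_pos'][:2])@n-.145)
E
```

```text
[ 0.56660035 -0.00755361  0.1923267 ] [ 0.00258432 -0.02111659  0.99977294  0.00121446] [ 5.381965    2.9909173  -2.02080379]
gate out now 0.16321591007772987
```

View pics/w7.png

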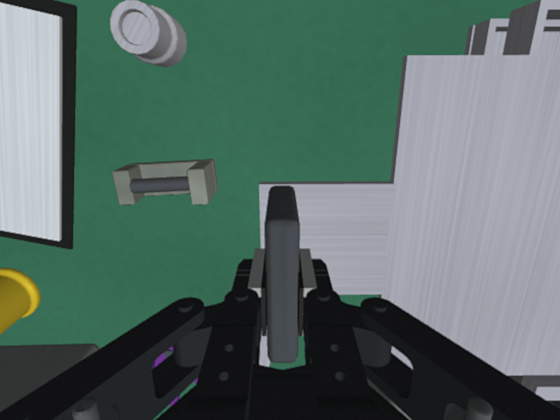

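Request:
jog_arm:
  motion: "0 0 -0.006 0 0 0 0; 0 0 -0.01 0 0 0 0; 0 0 -0.012 0 0 0 0; 0 0 -0.014 0 0 0 0; 0 0 -0.014 0 0 0 0"

```text
time: 24.1
tool_pos: [0.5669, -0.0141, 0.1923]
tool_rot: [0.003, -0.021, 1.0, 0.001]
contact_force: [6.8, 3.9, -1.4]
gripper_width: 0.151
grasp_force: 59.8
```

Request:
jog_arm:
  motion: "0 0 -0.002 0 0 0 0; 0 0 -0.004 0 0 0 0; 0 0 -0.006 0 0 0 0; 0 0 -0.006 0 0 0 0; 0 0 -0.006 0 0 0 0"

```text
time: 24.72
tool_pos: [0.567, -0.0158, 0.1923]
tool_rot: [0.003, -0.022, 1.0, 0.003]
contact_force: [6.4, 7.9, -1.9]
gripper_width: 0.153
grasp_force: 59.8
```

```bash
python3 - <<'E'
from h import *
f=grab_frame('top');save(f,'top8')
s=state();print(s['tool_pos'],s['tool_rot'],s['contact_force'])
c=np.array([.5515,.3003]);a=np.radians(2.4);n=np.array([-np.sin(a),np.cos(a)])
print('gate out now',(c-s['tool_pos'][:2])@n-.145)
W=cloud(f);z=W[...,2];d=W[...,:2]-c;X=d@[np.cos(a),np.sin(a)];Y=d@n
m=(abs(X)<.095)&(abs(Y)<.075);print(np.nanpercentile(z[m],[1,50,90,97,99]))
E
```

```text
[ 0.56698692 -0.01583766  0.19232437] [ 0.00259595 -0.0215692   0.9997608   0.00252651] [ 7.09179131  8.60304789 -1.24839191]
gate out now 0.17150888188600924
[0.00203288 0.00875369 0.07492294 0.08474748 0.08896168]
```

View pics/top8.png

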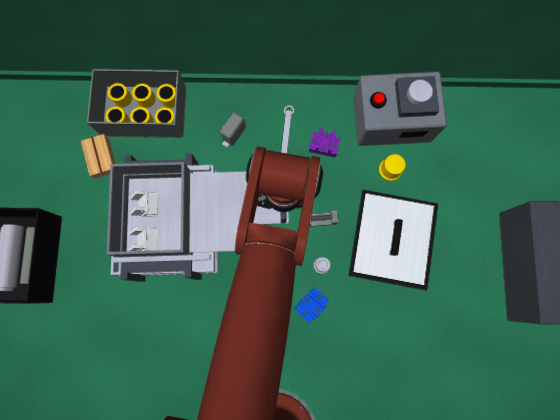

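Request:
jog_arm:
  motion: "0 0.004 -0.004 0 0 0 0; 0 0.006 -0.008 0 0 0 0; 0 0.006 -0.01 0 0 0 0; 0 0.006 -0.01 0 0 0 0; 0 0.006 -0.01 0 0 0 0"

```text
time: 25.4
tool_pos: [0.567, -0.0158, 0.1924]
tool_rot: [0.007, -0.022, 1.0, 0.008]
contact_force: [19.9, 25.3, -8.0]
gripper_width: 0.152
grasp_force: 59.4
```

Request:
jog_arm:
  motion: "0 -0.009 0.015 0 0 0 0; 0 -0.009 0.05 0 0 0 0; 0 -0.009 0.1 0 0 0 0; 0 -0.008 0.15 0 0 0 0; 0 -0.008 0.2 0 0 0 0"

```text
time: 26.02
tool_pos: [0.5627, 0.0757, 0.1923]
tool_rot: [0.001, -0.021, 1.0, -0.002]
contact_force: [0.6, -6.9, 0.2]
gripper_width: 0.157
grasp_force: 60.9
```

Request:
jog_arm:
  motion: "0 0 0.04 0 0 0 0; 0 0 0.08 0 0 0 0; 0 0 0.11 0 0 0 0; 0 0 0.13 0 0 0 0; 0 0 0.14 0 0 0 0"

```text
time: 26.65
tool_pos: [0.5594, 0.1467, 0.1923]
tool_rot: [0.0, -0.021, 1.0, -0.0]
contact_force: [-2.0, -5.7, 2.0]
gripper_width: 0.153
grasp_force: 61.2
```

Request:
jog_arm:
  motion: "0 0 0.006 0 0 0 0; 0 0 0.012 0 0 0 0; 0 0 0.016 0 0 0 0; 0 0 0.018 0 0 0 0; 0 0 0.018 0 0 0 0"

```text
time: 27.28
tool_pos: [0.5591, 0.154, 0.1923]
tool_rot: [-0.0, -0.021, 1.0, -0.002]
contact_force: [-3.6, -9.6, 3.0]
gripper_width: 0.147
grasp_force: 61.4
```

Request:
jog_arm:
  motion: "0 0 0.004 0 0 0 0; 0 0 0.006 0 0 0 0; 0 0 0.006 0 0 0 0; 0 0 0.006 0 0 0 0; 0 0 0.006 0 0 0 0"

```text
time: 27.9
tool_pos: [0.5591, 0.154, 0.1923]
tool_rot: [-0.0, -0.02, 1.0, -0.004]
contact_force: [-4.1, -19.7, 5.4]
gripper_width: 0.156
grasp_force: 61.7
```

The gate is hard against its home stop. I'll relax, release and go for the lid.

Request:
jog_arm:
  motion: "0 0.001 -0.008 0 0 0 0; 0 0.001 -0.008 0 0 0 0; 50 0.001 -0.008 0 0 0 0; 50 0.001 -0.008 0 0 0 0; 50 0.001 -0.008 0 0 0 0"

```text
time: 28.52
tool_pos: [0.5584, 0.1554, 0.1918]
tool_rot: [-0.0, -0.021, 1.0, 0.001]
contact_force: [0.2, 0.5, -0.1]
gripper_width: 0.501
grasp_force: 0.0
```

Request:
jog_arm:
  motion: "50 0 0 -0.04 0 0 0; 50 0 0 -0.12 0 0 0; 50 0 0 -0.2 0 0 0; 50 0 -0.1 -0.2 0 0 0; 50 0 -0.2 -0.2 0 0 0"

```text
time: 29.15
tool_pos: [0.5634, 0.0543, 0.2951]
tool_rot: [0.002, -0.022, 1.0, 0.0]
contact_force: [0.3, 0.1, 0.1]
gripper_width: 0.498
grasp_force: 0.0
```

```bash
python3 - <<'E'
from h import *
print(state()['tool_pos'],state()['tool_rot'])
f=grab_frame('top');W=cloud(f);x,y,z=W[...,0],W[...,1],W[...,2]
h=(abs(y+.328)<.1)&(abs(x-.52)<.1)&(z>.03)&(z<.055);print('handle',h.sum(),rect(W[h]),np.median(z[h]))
m=(x>.45)&(x<.65)&(y>.08)&(y<.18)&(z>.212)&(z<.23);print('gate',m.sum(),m.sum() and rect(W[m]))
plan([(.535,-.15,.20,83,50),(.5186,-.328,.13,80.3,50),(.5186,-.328,.018,80.3,50)])
E
```

```text
[0.56343441 0.05434013 0.29511053] [ 2.24576002e-03 -2.20493437e-02  9.99754345e-01  1.79637745e-04]
handle 270 (array([ 519.8, -326.2]), array([ 19.4, 101.1]), 80.36) 0.04159628965372186
gate 51 (array([555.4, 150.2]), array([63. ,  5.2]), 2.57)
50 [ 0.073 -0.394  0.19 ] [-0.003  0.002  0.107] rows>=3.6
50 [-0.011 -0.357  0.14 ] [0.    0.    0.031] rows>=3.1
50 [0.    0.    0.224] [0. 0. 0.] rows>=1.8
```

Request:
jog_arm:
  motion: "50 0.02 -0.1 0.04 0 0 0.025; 50 0.04 -0.2 0.09 0 0 0.05; 50 0.06 -0.3 0.14 0 0 0.08; 50 0.073 -0.394 0.19 -0.003 0.002 0.107; 50 0.073 -0.394 0.19 -0.003 0.002 0.107"

```text
time: 29.82
tool_pos: [0.5334, -0.1455, 0.1957]
tool_rot: [-0.003, 0.061, 0.998, 0.003]
contact_force: [0.1, 0.5, 0.3]
gripper_width: 0.501
grasp_force: 0.0
```

Request:
jog_arm:
  motion: "50 0 -0.1 0.04 0 0 0.01; 50 -0.005 -0.2 0.08 0 0 0.02; 50 -0.01 -0.3 0.12 0 0 0.03; 50 -0.011 -0.355 0.14 0 0 0.031; 50 -0.011 -0.355 0.14 0 0 0.031"

```text
time: 30.45
tool_pos: [0.5195, -0.3208, 0.1268]
tool_rot: [-0.001, 0.083, 0.997, 0.003]
contact_force: [0.0, 0.2, -0.7]
gripper_width: 0.501
grasp_force: 0.0
```

```bash
python3 - <<'E'
from h import *
f=grab_frame('wrist');W=cloud(f);x,y,z=W[...,0],W[...,1],W[...,2]
h=(abs(y+.328)<.1)&(abs(x-.52)<.1)&(z>.032)&(z<.055);print('handle',h.sum(),rect(W[h]),np.median(z[h]))
print(state()['tool_pos']);plan([(.519,-.327,.019,80.3,50)])
E
```

```text
handle 2997 (array([ 519.9, -329.1]), array([17.9, 98.6]), 80.49) 0.042300428471950646
[ 0.51987839 -0.31988825  0.12730117]
50 [-0.001 -0.015  0.217] [ 0.003 -0.001  0.003] rows>=1.7
```

Request:
jog_arm:
  motion: "50 0 -0.015 0.08 0.003 0 0.003; 50 0 -0.016 0.15 0.003 0 0.003; 50 0 -0.016 0.2 0.003 0 0.003; 50 0 -0.016 0.217 0.003 0 0.003; 0 0 -0.016 0.217 0.003 0 0.003"

```text
time: 31.12
tool_pos: [0.5183, -0.3267, 0.0185]
tool_rot: [-0.001, 0.084, 0.996, 0.0]
contact_force: [0.6, -0.2, -0.2]
gripper_width: 0.3
grasp_force: 0.0
```

Request:
jog_arm:
  motion: "0 0 0 0 0 0 0; 0 0 0 0 0 0 0; 0 0 0 0 0 0 0; 0 0 0 -0.04 0 0 0; 0 0 0 -0.12 0 0 0"

```text
time: 31.75
tool_pos: [0.5152, -0.326, 0.0755]
tool_rot: [-0.005, 0.085, 0.996, 0.002]
contact_force: [0.9, -0.3, -4.7]
gripper_width: 0.195
grasp_force: 60.6
```

Request:
jog_arm:
  motion: "0 0 0 -0.1 0 0 0; 0 0 0 -0.2 0 0 0; 0 0 0 -0.3 0 0 0; 0 0 0 -0.4 0 0 0; 0 0 0 -0.45 0 0 0"

```text
time: 32.38
tool_pos: [0.5184, -0.3282, 0.3069]
tool_rot: [0.0, 0.085, 0.996, -0.002]
contact_force: [-0.7, -0.4, -4.1]
gripper_width: 0.197
grasp_force: 60.9
```

```bash
python3 - <<'E'
from h import *
f=grab_frame('top');W=cloud(f);x,y,z=W[...,0],W[...,1],W[...,2]
print(state()['tool_pos'],state()['grasp_force'],np.nanmedian(z[(abs(y+.35)<.05)&(abs(x-.45)<.03)]))
m=(abs(x-.55)<.2)&(abs(y-.295)<.14)&(z>.228)&(z<.242);print('rim',m.sum(),rect(W[m]))
plan([(.535,-.09,.31,87,0),(.548,.14,.31,92.5,0),(.5515,.3003,.31,92.5,0)])
E
```

```text
[ 0.51915059 -0.3288084   0.30995947] 61.00208401679993 0.6126292306201157
rim 1041 (array([551.5, 299.9]), array([213.1, 174. ]), 2.51)
0 [ 0.049  0.476 -0.003] [-0.004  0.003 -0.078] rows>=3.8
0 [-0.002  0.461  0.   ] [ 0.     0.    -0.064] rows>=3.7
0 [-0.021  0.32   0.   ] [0. 0. 0.] rows>=2.6
```

Request:
jog_arm:
  motion: "0 0.01 0.1 0 0 0 -0.015; 0 0.025 0.21 0 0 0 -0.035; 0 0.035 0.32 0 0 0 -0.055; 0 0.045 0.42 0 0 0 -0.07; 0 0.049 0.476 0 0 0.001 -0.078"

```text
time: 33.05
tool_pos: [0.5332, -0.0866, 0.3013]
tool_rot: [-0.003, 0.025, 1.0, 0.0]
contact_force: [0.8, -0.9, -4.7]
gripper_width: 0.199
grasp_force: 61.0
```

Request:
jog_arm:
  motion: "0 0 0.11 0 0 0 -0.015; 0 0 0.21 0 0 0 -0.03; 0 0 0.31 0 0 0 -0.045; 0 0 0.4 0 0 0 -0.055; 0 -0.002 0.461 0 0 0 -0.064"

```text
time: 33.67
tool_pos: [0.5463, 0.1428, 0.3013]
tool_rot: [-0.004, -0.023, 1.0, 0.0]
contact_force: [0.0, -0.1, -4.8]
gripper_width: 0.2
grasp_force: 61.0
```

Request:
jog_arm:
  motion: "0 -0.006 0.09 0 0 0 0; 0 -0.012 0.18 0 0 0 0; 0 -0.018 0.26 0 0 0 0; 0 -0.021 0.32 0 0 0 0; 0 -0.021 0.32 0 0 0 0"

```text
time: 34.3
tool_pos: [0.5498, 0.3028, 0.301]
tool_rot: [-0.004, -0.023, 1.0, -0.0]
contact_force: [-0.1, 0.5, -4.4]
gripper_width: 0.202
grasp_force: 61.0
```

```bash
python3 - <<'E'
from h import *
f=grab_frame('scene');save(f,'s9');W=cloud(f);x,y,z=W[...,0],W[...,1],W[...,2]
s=state();print(s['tool_pos'],s['tool_rot'],s['grasp_force'],s['gripper_width'])
m=(abs(x-.55)<.15)&(abs(y-.3)<.15)&(z>.285)&(z<.315);print('lid',m.sum(),rect(W[m]),np.median(z[m]))
plan([(.5515,.300,.250,92.45,0)])
E
```

```text
[0.5500669  0.30165851 0.30120447] [-3.55537838e-03 -2.24498843e-02  9.99741515e-01 -5.15330521e-04] 61.00888252258301 0.19957573251128216
lid 8661 (array([552. , 303.7]), array([225.3, 196.5]), 2.58) 0.291613077018984
0 [-0.003 -0.003  0.102] [-0.001 -0.005  0.001] rows>=0.8
```

View pics/s9.png

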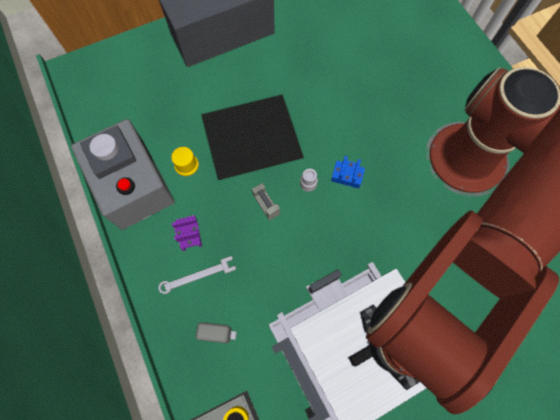

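Lid held level above the hopper, around px (365,345). Lowering it.

Request:
jog_arm:
  motion: "0 -0.003 -0.003 0.03 0 -0.005 0; 0 -0.003 -0.004 0.06 0 -0.005 0; 0 -0.003 -0.004 0.08 0 -0.005 0; 0 -0.003 -0.004 0.085 0 -0.005 0; 0 -0.003 -0.004 0.085 0 -0.005 0"

```text
time: 34.98
tool_pos: [0.5523, 0.2996, 0.2603]
tool_rot: [0.001, -0.022, 1.0, 0.0]
contact_force: [0.5, 0.9, -3.3]
gripper_width: 0.195
grasp_force: 61.1
```

```bash
python3 - <<'E'
from h import *
f=grab_frame('scene');W=cloud(f);x,y,z=W[...,0],W[...,1],W[...,2]
s=state();print(s['tool_pos'],s['tool_rot'],s['contact_force'])
m=(abs(x-.55)<.15)&(abs(y-.3)<.15)&(z>.238)&(z<.27);print('lid',m.sum(),rect(W[m]),np.median(z[m]))
plan([(.5515,.300,.249,92.45,0)])
E
```

```text
[0.55249436 0.29974209 0.26084758] [ 1.76811898e-03 -2.17904870e-02  9.99760776e-01  6.63399662e-04] [ 0.44230147 -0.62978117 -4.1781373 ]
lid 7854 (array([554.4, 300.2]), array([225.6, 196.2]), 2.4) 0.2513102022233797
0 [0.002 0.001 0.024] [0.001 0.002 0.001] rows>=0.2
```

Request:
jog_arm:
  motion: "0 0.003 0 0.01 0 0.002 0; 0 0.004 0 0.018 0 0.002 0; 0 0.004 0 0.022 0 0.002 0; 0 0.004 0 0.024 0 0.002 0; 0 0.004 0 0.024 0 0.002 0"

```text
time: 35.65
tool_pos: [0.5502, 0.2997, 0.2504]
tool_rot: [0.0, -0.022, 1.0, 0.001]
contact_force: [-4.1, -1.2, 4.3]
gripper_width: 0.198
grasp_force: 62.4
```

Request:
jog_arm:
  motion: "0 0 0 0 0 0 0; 50 0 0 0 0 0 0; 50 0 0 0 0 0 0; 50 0 0 0 0 0 0; 50 0 0 -0.02 0 0 0"

```text
time: 36.28
tool_pos: [0.5498, 0.2994, 0.2574]
tool_rot: [-0.001, -0.022, 1.0, 0.0]
contact_force: [-0.0, 0.4, 0.4]
gripper_width: 0.497
grasp_force: 0.0
```

Request:
jog_arm:
  motion: "50 0 0 -0.06 0 0 0; 50 0 0 -0.16 0 0 0; 50 0 -0.1 -0.2 0 0 0; 50 0 -0.22 -0.2 0 0 0; 50 0 -0.34 -0.2 0 0 0"

```text
time: 36.9
tool_pos: [0.5579, 0.1283, 0.3598]
tool_rot: [0.001, -0.022, 1.0, 0.0]
contact_force: [0.5, -0.9, 0.2]
gripper_width: 0.5
grasp_force: 0.0
```

Request:
jog_arm:
  motion: "50 0 -0.12 0 0 0 0; 50 0 -0.24 0 0 0 0; 50 0 -0.36 0 0 0 0; 50 0 -0.45 0 0 0 0; 50 0 -0.45 0 0 0 0"

```text
time: 37.52
tool_pos: [0.5675, -0.0979, 0.3584]
tool_rot: [0.0, -0.02, 1.0, 0.0]
contact_force: [1.0, 1.2, 0.5]
gripper_width: 0.5
grasp_force: 0.0
```

```bash
python3 - <<'E'
from h import *
for c in ['top','scene']:
    f=grab_frame(c);save(f,c+'10');W=cloud(f);x,y,z=W[...,0],W[...,1],W[...,2]
    m=(abs(x-.55)<.15)&(abs(y-.3)<.14)&(z>.232)&(z<.248);print('lid',m.sum(),rect(W[m]),np.median(z[m]))
    g=(x>.45)&(x<.65)&(y>.1)&(y<.2)&(z>.212)&(z<.228);print('gate',g.sum(),g.sum() and rect(W[g]))
    P=W[m];A=np.c_[P[:,:2],np.ones(len(P))];print('tilt',np.linalg.lstsq(A,P[:,2],rcond=None)[0])
E
```

```text
lid 7871 (array([551.2, 301.2]), array([226.2, 197.4]), 2.52) 0.23904347785598545
gate 200 (array([556.7, 155.2]), array([68. , 14.7]), 2.8)
tilt [-0.00052512 -0.000974    0.23962684]
lid 12565 (array([551.9, 300.4]), array([226.5, 196.1]), 2.45) 0.24129520124571058
gate 244 (array([559.1, 154.5]), array([69.8, 14.2]), 2.8)
tilt [-2.81591217e-05  2.24530453e-04  2.41251528e-01]
```

View pics/top10.png

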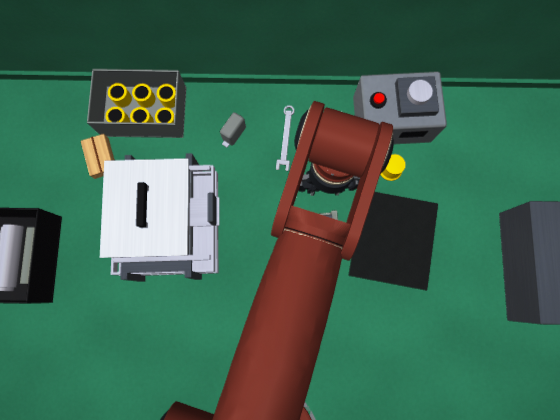

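The lid is flat, centred within about 1 mm of the hopper mouth and aligned with it (px 145,207). The gate is home, the couplers are in the tray, and the arm is clear of everything.

```bash
python3 -c "
from plant import job_done; print(job_done())"
```

```text
the job is handed in; nothing more can be done
None
```

The job is handed in: both couplers went through the hopper into the catch tray, the gate is fully home, the lid is back flat and square on the mouth, and I left the clamp, socket and look-alikes where they were.

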